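Close the pastel case past its spring catch

TASK

Close the sliding wooden lid of the black and red pastel case with the fingertips alone, lifting and carrying nothing: press the yellow spring catch, which stands up through the hole in the lid, down below the lid and, while holding it down, push the lid (the blue bar is there to push on) over the catch and on until it is fully home and the catch has sprung up again behind it. Press and push without forcing, leave the loose things around where they are, and finish with the hand clear of everything.

Things in the scene. Friction and masses are not known exactly. Their poses are not given: they have to be found in the camera images.
- case: Pastel case, fixed: red base, black walls 43 mm high, 236 x 364 mm. Origin at table height under the middle of the lid's channel; x points across the lid to the side tray, y the way the lid closes, z up. Catch at x 0, y -90 mm (case frame). Channel walls at x -79 and +79 mm. Pastel sticks under and ahead of the lid and the grey deck round the catch reach up to z 24 mm.
- lid (a joint): Sliding brown wooden lid. Value in m: 0 open, 0.100 fully home (hard stop), growing along case +y. Cannot be lifted; friction 1.5 N. With the catch up, its hole's rear edge meets the catch at about 0.003 and stops it. The 60 mm of lid behind the hole must pass over the catch; in the last 3 mm before home its rear end clears the catch, which springs up behind it.
- lid_hole (a point): On the lid, moves with it: centre of its finger hole, at the lid's top (z 38 mm). Hole 50 mm (case x) by 40 mm (case y), right through the 6 mm thick lid (underside at z 32 mm); the catch stands up through it at the start. Lid 148 mm wide (x), from 80 mm behind (-y) to 152 mm ahead (+y) of this point. Axes as the case.
- push_face (a point): On the lid, moves with it: centre of the rear (-y) face of the blue push bar, at z 49 mm. The bar is 80 mm wide (case x), 10 mm thick and stands from z 38 to z 60 mm on the front (+y) edge of the finger hole; its rear face is flush with the hole's edge. Axes as the case.
- catch (a joint): Yellow spring catch (plunger) in the case. Value in m: 0 up, 0.015 pressed to its hard stop. Needs about 3 N to start and 7 N at the stop. Pressed more than 0.011 its top is below the lid's underside and the lid can slide over it; once covered by the lid it is kept at about 0.011.
- catch_top (a point): Centre of the catch's flat top, 26 mm (case x) by 34 mm (case y); z 43 mm when up (5 mm above the lid's top), z 28 mm when fully down. At the start 3 to 5 mm are free between catch and push bar, 12 mm at either side. Axes as the case.
- eraser: white block eraser 26 x 45 x 16 mm, loose in the side tray of the case; origin under its centre. Leave alone.
- paint_bottle: loose standing paint bottle with orange label, diameter 44, height 130 mm, beside the case; origin at its foot. Leave alone.
- brush: loose paint brush about 200 mm long lying on the table beside the case. Leave alone.
- jar: loose jar with black cap, diameter 72, height 75 mm; origin at its foot. Leave alone.
- tub: loose open white tub, diameter 110, height 120 mm; origin at its foot. Leave alone.
- medium_bottle: loose amber bottle, diameter 48, height 140 mm; origin at its foot. Leave alone.
- palette: loose white ceramic dish, diameter 150, height 18 mm; origin at its foot. Leave alone.

How it is judged:
On the way, in this order (a step that is already met when the one before it is completed fails the run):
1. the catch is pressed down by the hand with the lid still open (value of joint catch above 0.0115 m and value of joint lid below 0.008 m and contact force between the fingers and case above 1 N), for 0.05 s.
2. the lid is over the catch, which is still down (value of joint lid between 0.03 and 0.09 m and value of joint catch above 0.009 m), for 0.05 s.
At the end, for the whole second after the job is handed in: The lid is home (within 5 mm of its stop) and the catch has sprung up behind it (within 3 mm of fully up) (value of joint lid above 0.095 m and value of joint catch below 0.003 m); the robot touches nothing.
It fails at once if a loose bystander is lifted, carried or pushed (more than 25 mm) (distance of any of eraser, paint_bottle, brush, jar, tub, medium_bottle, palette from where it was at the start of the episode above 0.025 m).
It fails at once if the case, its lid or its catch is forced (more than 80 N from the fingers) (contact force between the fingers and case above 80 N).
It also fails if it takes over 32 s, if anything falls off the work surface, if the arm or the gripper's body presses on something with over 40 N, if the wrist force passes 120 N, or if a joint passes its speed limit or range.

ROBOT

A 7-joint arm with a two-finger parallel gripper is mounted at the origin on the work surface. World frame = base frame: x ahead of the robot, y to its left, z up, the work surface at z = 0. Lengths are in m, angles in rad, forces in N, time in s.
With the tool pointing down it reaches from about 0.425 to 0.95 m from the base axis. Payload 16.7 kg.
Tool frame: the origin (TCP) lies midway between the tips of the shut fingers; the grasp point (between the pads) lies 19 mm behind it; x points along the fingers, z is the direction in which the jaws open and shut, and the axes are right-handed (so a half turn about x gives the same grasp; the last joint's range is limited). The gripper opens to 94 mm and grips with 3 to 60 N. Pads are 16 mm wide; open, the fingers measure 119 mm over their backs; the gripper's body (75 mm by 177 mm) begins 78 mm behind the grasp point.
Start: joints at [-1.31, 0.426, 0.074, 1.606, -0.034, 1.111, -0.067], TCP at [0.27, 0.619, 0.182] pointing down, gripper open.
Joint ranges: [-2.85, 2.85], [-0.5, 2.14], [-1.23, 1.37], [0.21, 2.46], [-1.02, 4.16], [0.16, 2.05], [-2.73, 2.73]. Speed limits (rad/s): [1.89, 1.89, 2.39, 2.39, 3.01, 3.01, 3.01].

INTERFACE

Orientations are given as [roll, pitch, yaw] about the fixed x, y, z axes, in that order (R = Rz(yaw) Ry(pitch) Rx(roll)).
In Python, from plant import arm gives the robot as it stands. The module is installed in compiled form; this text tells all that it offers.
- The arm moves only by the tool send_rows, never from a script. Its argument "motion" is a list of rows, each a list of 7 numbers: the shift along the tool's x, y, z in mm, then the turn, a rotation vector about the tool's x, y, z in degrees, then the opening, from -1 (shut) to 1 (fully open). A call has 1 to 10 rows; each row shifts and turns the pose as measured when the row begins, along the tool's axes as they then stand; what a row does not reach is not made up. A row lasts 1/8 s, in which the tool goes at most 62.5 mm and 10.7 degrees, less where a joint would pass 70% of its speed; a pose out of reach is approached as far as the arm can. A call is refused whole if a number of a shift passes 62.5 or a number of a turn 10.7, either way. A call with a gripper value outside its range is refused whole. The fingers move at their own pace and stop on an object; the grip force is fixed at half the most. Time passes only in rows, so rows that do not move let the fingers close. It gives the time, the measured TCP pose, the force and the opening at its end, in the units of the state.
- arm.read_state(): the state, without advancing time (a new reading comes with each control period).
- arm.capture(name): name is "scene" or "top" or "wrist"; returns the picture (420x560x3 uint8, blue, green, red); there is no depth.
- arm.camera_model(name): a dict with "vertical_fov" (degrees; the focal length in pixels is half the picture's height over the tangent of half this angle, whatever the lens; pixels are square), "cx", "cy" (the principal point, pixels), "eye" and "orientation" of the camera in the world; the wrist camera has in their place "tool_from_camera" (4x4, takes a point from camera to tool coordinates, whose origin is the TCP and whose axes are the tool frame's). Camera axes: x right, y down, z forward; pixel columns grow to the right and rows downward; lengths in m; the calibration is good to about 2 mm. The wrist camera is an equidistant fisheye: a pixel r from the principal point sees the ray r / f radians off the axis. A picture is of the moment at which its call begins: read the wrist's pose just before it. camera_model takes no time and is no camera call.
- arm.job_done(): hands the job in, once; it reports no verdict.
The state is a dict: "time": time; "qpos": joint angles; "qvel": joint speeds; "tau": joint torques, N m; "eef_pos": TCP position; "orientation": TCP orientation; "contact_force": force on the tool from outside, world axes, zero at the start; "torque": the same for the moment, N m; "gripper_width": opening from 0.0 (shut) to 1.0 (fully open).
Only numpy, scipy, OpenCV 4.12 (cv2) and the standard library are available. Lean on these libraries where they do the work, as an engineer would, in place of code of your own. Each camera call takes 0.05 s, during which the arm holds its last target.

## Working session

There is one attempt and no reset: what is moved stays moved. The work goes in short steps, Python scripts to look and compute and a tool call to move; the robot and the scene stay as the last step left them, time stands still between calls to the robot, and variables do not carry over. Pictures are saved under pics/ and viewed, and the job is handed in when it is done.

Besides the shell and the picture viewer there is one more tool, called after ">>>" as name(argument=value, ...) on one line, values as JSON. send_rows: Moves the arm, as the interface text tells. Its arguments: {"type":"object","properties":{"motion":{"type":"array"}},"required":["motion"]}

```bash
mkdir -p pics; python3 - <<'E'
from plant import arm
import cv2
s=arm.read_state();print(s)
for n in ["scene","top","wrist"]:
    print(n,arm.camera_model(n)); cv2.imwrite(f"pics/{n}0.png",arm.capture(n))
E
```

```text
{'time': 0.0, 'qpos': array([-1.30950552,  0.42673846,  0.0738464 ,  1.6065862 , -0.03409826,
        1.11082625, -0.0670983 ]), 'qvel': array([-0.00095909,  0.00046221,  0.00112966, -0.00063782,  0.00057573,
       -0.00041432, -0.0002138 ]), 'tau': array([ 7.18109786e-04, -9.35806561e+01,  3.66672233e+00, -4.54200804e+01,
       -4.89037496e-02,  2.01839948e-02,  1.36384560e-04]), 'eef_pos': array([0.26939177, 0.61840123, 0.18168038]), 'orientation': array([-3.06766445,  1.56949733, -1.90768339]), 'contact_force': array([-0.52739263, -0.67969276,  0.05097067]), 'torque': array([-0.07034283, -0.04242894,  0.02941032]), 'gripper_width': 0.9999828648349167}
scene {'vertical_fov': 57.63120547510194, 'cx': 274.50303958510955, 'cy': 205.19632175820738, 'eye': array([1.44855469, 0.0909487 , 0.69209817]), 'orientation': array([-2.1864579 ,  0.01686064,  1.66568567])}
top {'vertical_fov': 54.04374621919221, 'cx': 276.3381911330527, 'cy': 211.13260538134844, 'eye': array([ 0.32868764, -0.02779773,  1.34615588]), 'orientation': array([-2.96098416e+00,  9.58012340e-04, -1.55982468e+00])}
wrist {'vertical_fov': 65.70646984690485, 'cx': 278.59411601510243, 'cy': 209.34113877296113, 'tool_from_camera': array([[-1.03796021e-03, -2.29210616e-01,  9.73376297e-01,
        -2.03312064e-01],
       [-1.45528610e-03, -9.73375445e-01, -2.29211967e-01,
         6.63957933e-02],
       [ 9.99998402e-01, -1.65445389e-03,  6.76757953e-04,
         1.66612387e-04],
       [ 0.00000000e+00,  0.00000000e+00,  0.00000000e+00,
         1.00000000e+00]])}
```

View pics/top0.png

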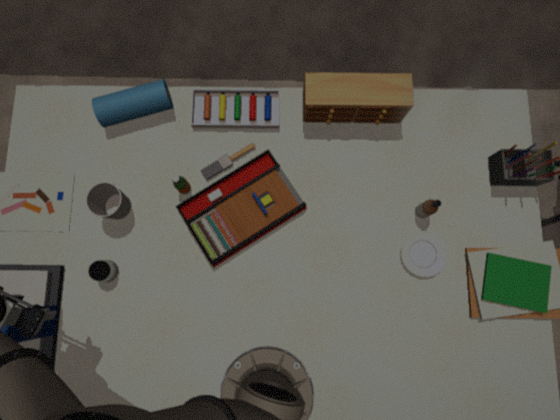

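View pics/scene0.png

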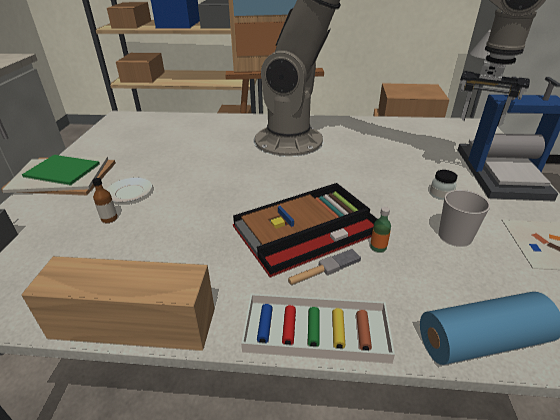

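View pics/wrist0.png

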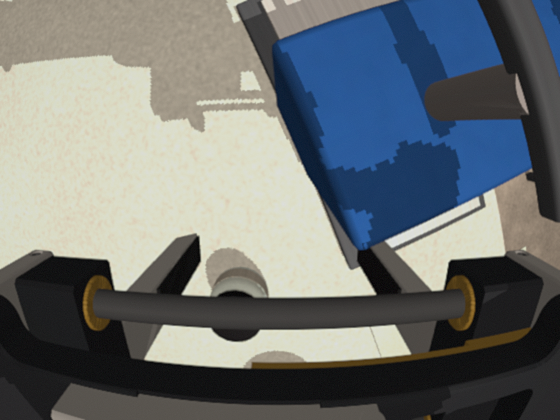

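The top view shows the case near the image centre, with the catch around pixel (266,199) and the blue bar around (262,204). The hand starts at the lower left, near the press and the jar. I'll zoom in to measure.

```bash
cat > h.py <<'E'
import numpy as np, cv2
from scipy.spatial.transform import Rotation as R
from plant import arm
def cam(n):
    m=arm.camera_model(n); f=210/np.tan(np.radians(m['vertical_fov']/2))
    return m,f
def proj(n,P,flip=True):
    m,f=cam(n); Rm=R.from_euler('xyz',m['orientation']).as_matrix()
    p=(np.atleast_2d(P)-m['eye'])@Rm
    return np.c_[m['cx']+f*p[:,0]/p[:,2], m['cy']+f*p[:,1]/p[:,2]]
def back(n,uv,z):
    m,f=cam(n); Rm=R.from_euler('xyz',m['orientation']).as_matrix()
    d=Rm@np.array([(uv[0]-m['cx'])/f,(uv[1]-m['cy'])/f,1]); 
    return m['eye']+d*(z-m['eye'][2])/d[2]
E
python3 - <<'E'
from h import *
im=cv2.imread('pics/top0.png'); c=im[140:275,165:320]
cv2.imwrite('pics/topc.png',cv2.resize(c,None,fx=5,fy=4.4 if 0 else 4.4,interpolation=cv2.INTER_CUBIC)[:600,:800])
im=cv2.imread('pics/scene0.png'); c=im[175:280,225:400]
cv2.imwrite('pics/scenec.png',cv2.resize(c,None,fx=4.5,fy=4.5,interpolation=cv2.INTER_CUBIC))
print(back('top',(266,199),.043),back('scene',(278,222),.043))
E
```

```text
[0.60614399 0.00993761 0.043     ] [0.6155742  0.01041214 0.043     ]
```

View pics/topc.png

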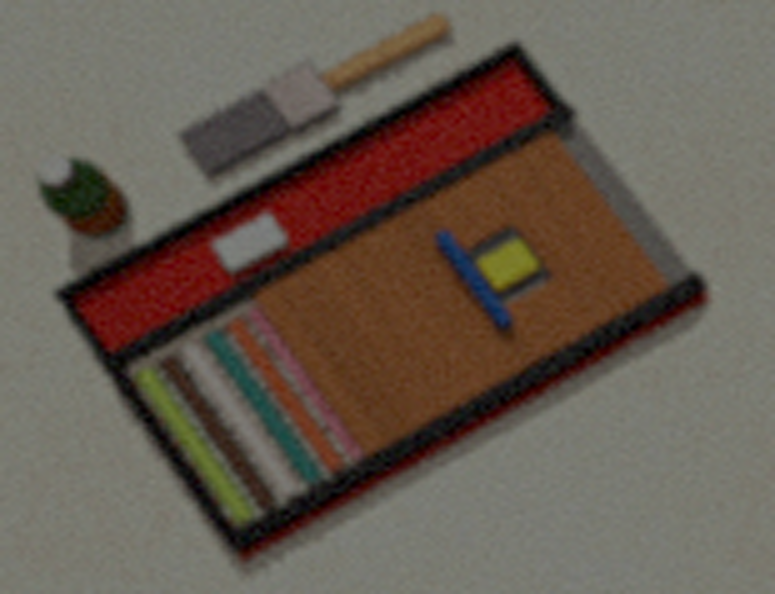

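View pics/scenec.png

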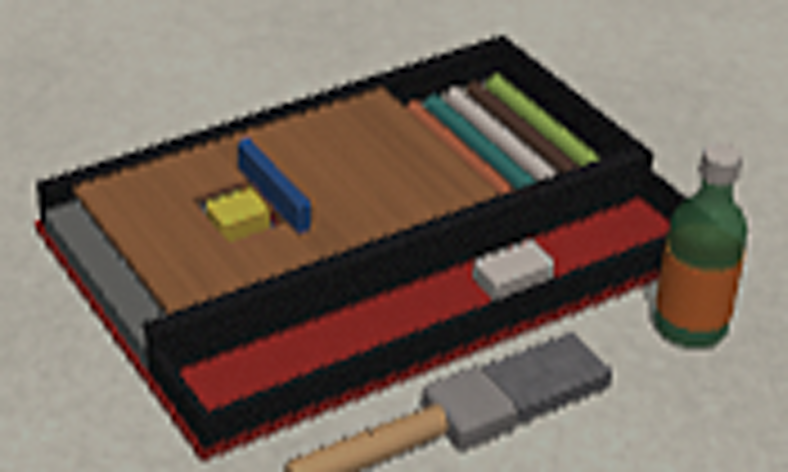

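```bash
python3 - <<'E'
from h import *
from scipy.optimize import least_squares
T=lambda u,v:(165+u/5.0+(-.4),140+v/4.4-.4)
S=lambda u,v:(225+u/4.5-.4,175+v/4.5-.4)
ims={n:cv2.imread(f'pics/{n}0.png') for n in('top','scene')}
for n,im in ims.items():
    h=cv2.cvtColor(im,cv2.COLOR_BGR2HSV)
    m=cv2.inRange(h,(24,150,90),(34,255,255)); 
    k,l,st,ce=cv2.connectedComponentsWithStats(m)
    print(n,[(st[i].tolist(),ce[i].round(1).tolist()) for i in range(1,k) if st[i][4]>15])
# (cam, uv, case pt w/ lid offset flag)
g=.004
py=-.073+g+0.0 # push face y
ly=py-.02
obs=[('top',T(480,262),(.013,-.073,.043)),('top',T(517,236),(.013,-.107,.043)),('top',T(537,268),(-.013,-.107,.043)),('top',T(502,292),(-.013,-.073,.043)),
('top',T(436,236),(.04,py+.01,.06)),('top',T(449,231),(.04,py,.06)),('top',T(511,322),(-.04,py,.06)),('top',T(500,328),(-.04,py+.01,.06)),
('top',T(560,132),(.074,ly-.08,.038)),('top',T(255,300),(.074,ly+.152,.038)),
('scene',S(239,147),(-.04,py,.06)),('scene',S(249,140),(-.04,py+.01,.06)),('scene',S(300,210),(.04,py,.06)),('scene',S(311,203),(.04,py+.01,.06)),
('scene',S(206,209),(-.013,-.107,.043)),('scene',S(222,229),(.013,-.107,.043)),('scene',S(272,214),(.013,-.073,.043)),
('scene',S(78,189),(-.074,ly-.08,.038)),('scene',S(382,88),(-.074,ly+.152,.038)),
]
def W(p,q):
    c,s=np.cos(p[2]),np.sin(p[2]); return np.array([p[0]+c*q[0]-s*q[1],p[1]+s*q[0]+c*q[1],q[2]])
def res(p,cams=('top','scene')):
    return np.concatenate([proj(n,W(p,q))[0]-uv for n,uv,q in obs if n in cams])
for cams in [('top','scene'),('top',),('scene',)]:
    r=least_squares(res,[.56,.09,.4],args=(cams,),loss='soft_l1'); print(cams,r.x,np.degrees(r.x[2]),W(r.x,(0,-.09,.043)))
    print(res(r.x,cams).reshape(-1,2).round(1).tolist())
E
```

```text
top [([220, 95, 5, 23, 106], [221.8, 105.6]), ([261, 195, 12, 11, 76], [266.3, 199.8])]
scene [([271, 216, 14, 12, 79], [277.6, 221.4]), ([336, 309, 7, 34, 189], [339.0, 325.7])]
('top', 'scene') [0.55552073 0.08309826 0.58332066] 33.421812026751645 [0.60509259 0.00798082 0.043     ]
[[-0.6, -0.3], [0.9, 0.0], [1.2, -0.7], [-0.7, -0.5], [-0.2, -0.2], [-0.2, -0.7], [0.9, -0.7], [0.4, -0.4], [-1.8, -1.2], [-1.1, -1.9], [-0.5, -1.9], [0.3, -1.3], [-0.1, -1.1], [0.7, -0.6], [-0.5, -2.0], [0.3, -1.5], [0.0, -1.8], [-1.0, -1.1], [0.2, -0.6]]
('top',) [0.55382583 0.082936   0.57888159] 33.16747186134458 [0.60306376 0.00759925 0.043     ]
[[-0.5, 0.2], [1.0, 0.6], [1.3, -0.0], [-0.6, 0.1], [-0.1, 0.4], [-0.0, -0.1], [0.9, -0.1], [0.5, 0.2], [-1.6, -0.5], [-1.0, -1.5]]
('scene',) [0.56141897 0.08358381 0.58634275] 33.59496478580169 [0.61121762 0.00861652 0.043     ]
[[-0.5, -0.7], [0.3, -0.1], [0.1, 0.3], [0.8, 0.8], [-0.5, -0.7], [0.4, -0.1], [0.1, -0.5], [-1.2, 0.3], [0.2, 0.4]]
```

```bash
cat >> h.py <<'E'
def tool():
    s=arm.read_state(); return s,s['eef_pos'],R.from_euler('xyz',s['orientation'])
def target(yaw,sgn=1):
    z=sgn*np.array([-np.sin(yaw),np.cos(yaw),0]); x=np.array([0,0,-1.]); y=np.cross(z,x)
    return R.from_matrix(np.c_[x,y,z])
def delta(pos,Rt):
    s,p,Rc=tool(); 
    return (Rc.inv().apply(np.array(pos)-p)*1000).round(1),np.degrees((Rc.inv()*Rt).as_rotvec()).round(1)
E
python3 - <<'E'
from h import *
s,p,Rc=tool(); print(Rc.as_matrix().round(2), s['time'])
for g in(1,-1): print(delta((.64,-.03,.25),target(.583,g)), target(.583,g).as_matrix().round(2))
for n in ((185,184),(108,200),(102,270)): print(back('top',n,.08))
E
```

```text
[[-0.   -0.92  0.4 ]
 [-0.    0.4   0.92]
 [-1.   -0.   -0.  ]] 0.15
(array([ -67.6, -598.7, -446.6]), array([-56.9,  -0.1,  -0. ])) [[ 0.   -0.83 -0.55]
 [ 0.   -0.55  0.83]
 [-1.    0.    0.  ]]
(array([ -67.6, -598.7, -446.6]), array([ 1.231e+02, -0.000e+00,  1.000e-01])) [[-0.    0.83  0.55]
 [ 0.    0.55 -0.83]
 [-1.    0.    0.  ]]
[0.64401576 0.26594093 0.08      ]
[0.58970842 0.50533076 0.08      ]
[0.37176652 0.50522162 0.08      ]
```

```bash
python3 - <<'E'
from h import *
s,p,Rc=tool()
p=p+[0,0,.06]; T=np.array([.62,-.02,.25]); Rt=target(.583); rv=(Rc.inv()*Rt).as_rotvec()
N=15
for i in range(N):
    Ri=Rc*R.from_rotvec(rv*i/N); print((Ri.inv().apply((T-p)/N)*1000).round(0),np.degrees(rv/N).round(1))
E
```

```text
[ -1. -38. -30.] [-3.8 -0.  -0. ]
[ -1. -36. -32.] [-3.8 -0.  -0. ]
[ -1. -34. -35.] [-3.8 -0.  -0. ]
[ -1. -32. -37.] [-3.8 -0.  -0. ]
[ -1. -29. -39.] [-3.8 -0.  -0. ]
[ -1. -27. -41.] [-3.8 -0.  -0. ]
[ -1. -24. -42.] [-3.8 -0.  -0. ]
[ -1. -21. -44.] [-3.8 -0.  -0. ]
[ -1. -18. -45.] [-3.8 -0.  -0. ]
[ -1. -15. -46.] [-3.8 -0.  -0. ]
[ -1. -12. -47.] [-3.8 -0.  -0. ]
[ -1.  -9. -48.] [-3.8 -0.  -0. ]
[ -1.  -6. -48.] [-3.8 -0.  -0. ]
[ -1.  -3. -48.] [-3.8 -0.  -0. ]
[ -1.   1. -49.] [-3.8 -0.  -0. ]
```

>>> send_rows(motion=[[-60,0,0,0,0,0,-1],[-10,0,0,0,0,0,-1],[-1,-38,-30,-3.8,0,0,-1],[-1,-36,-32,-3.8,0,0,-1],[-1,-34,-35,-3.8,0,0,-1],[-1,-32,-37,-3.8,0,0,-1],[-1,-29,-39,-3.8,0,0,-1],[-1,-27,-41,-3.8,0,0,-1]])

```text
time: 1.15
eef_pos: [0.4106, 0.3569, 0.2566]
orientation: [2.603, 1.565, -2.103]
contact_force: [1.6, 0.4, -0.1]
gripper_width: 0.188
```

```bash
python3 - <<'E'
from h import *
s,p,Rc=tool(); print(s['time'],p,s['contact_force'],s['gripper_width'],s['qpos'])
T=np.array([.62,-.02,.25]); Rt=target(.583); rv=(Rc.inv()*Rt).as_rotvec()
print(delta(T,Rt))
N=10
for i in range(N):
    Ri=Rc*R.from_rotvec(rv*i/N); print((Ri.inv().apply((T-p)/N)*1000).round(0),np.degrees(rv/N).round(1))
E
```

```text
1.15 [0.41064334 0.35691871 0.25658838] [ 1.55177143  0.38853174 -0.07930387] 0.1881262836716402 [-0.96199764  0.15162871  0.14385542  1.81119244 -0.02206795  1.18581786
  0.7652901 ]
(array([   7.8, -207.2, -378.1]), array([-33.1,  -0.2,  -0.2]))
[  1. -21. -38.] [-3.3 -0.  -0. ]
[  1. -19. -39.] [-3.3 -0.  -0. ]
[  1. -16. -40.] [-3.3 -0.  -0. ]
[  1. -14. -41.] [-3.3 -0.  -0. ]
[  1. -12. -42.] [-3.3 -0.  -0. ]
[  1.  -9. -42.] [-3.3 -0.  -0. ]
[  1.  -7. -43.] [-3.3 -0.  -0. ]
[  1.  -4. -43.] [-3.3 -0.  -0. ]
[  1.  -2. -43.] [-3.3 -0.  -0. ]
[  1.   1. -43.] [-3.3 -0.  -0. ]
```

>>> send_rows(motion=[[1,-21,-38,-3.3,0,0,-1],[1,-19,-39,-3.3,0,0,-1],[1,-16,-40,-3.3,0,0,-1],[1,-14,-41,-3.3,0,0,-1],[1,-12,-42,-3.3,0,0,-1],[1,-9,-42,-3.3,0,0,-1],[1,-7,-43,-3.3,0,0,-1],[1,-4,-43,-3.3,0,0,-1],[1,-2,-43,-3.3,0,0,-1],[0,0,0,0,0,0,-1]])

```text
time: 2.4
eef_pos: [0.6074, 0.0014, 0.2451]
orientation: [1.922, 1.562, -2.252]
contact_force: [-0.0, 0.3, -0.1]
gripper_width: 0.002
```

```bash
python3 - <<'E'
from h import *
s,p,Rc=tool(); print(s['time'],p,s['contact_force'],s['gripper_width'],s['qpos'])
np.savez('w1.npz',p=p,R=Rc.as_matrix())
im=arm.capture('wrist'); cv2.imwrite('pics/wrist1.png',im)
print(delta((.605,.008,.25),target(.583)))
E
```

```text
2.4 [0.60736657 0.0013975  0.24514118] [-0.01550557  0.31574809 -0.06381093] 0.002345877515166995 [-0.40810064  0.27829854  0.36881181  1.70112281 -0.10005904  1.18757362
  2.09498052]
(array([-4.9, -0.8,  5. ]), array([-2.5, -0.1, -0.5]))
```

View pics/wrist1.png

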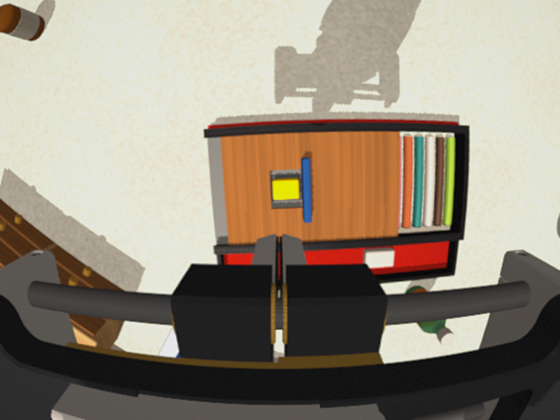

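The wrist view shows the catch at about (286,189), the bar's blue edge at x≈303–311 (y 152–222), and the fingers at the bottom around (278,240). I'll fit the case pose in this view.

```bash
cat >> h.py <<'E'
def wproj(P,p,Rm):
    m,f=cam('wrist'); M=np.array(m['tool_from_camera'])
    q=(np.atleast_2d(P)-p)@Rm; c=(q-M[:3,3])@M[:3,:3]
    rr=np.hypot(c[:,0],c[:,1]); th=np.arctan2(rr,c[:,2])
    return np.c_[m['cx']+f*th*c[:,0]/rr,m['cy']+f*th*c[:,1]/rr]
E
python3 - <<'E'
from h import *
im=cv2.imread('pics/wrist1.png')
cv2.imwrite('pics/w1c.png',cv2.resize(im[115:265,200:330],None,fx=4,fy=4,interpolation=cv2.INTER_CUBIC))
cv2.imwrite('pics/w1d.png',cv2.resize(im[115:265,330:480],None,fx=4,fy=4,interpolation=cv2.INTER_CUBIC))
h=cv2.cvtColor(im,cv2.COLOR_BGR2HSV)
m=cv2.inRange(h,(24,150,90),(34,255,255)); k,l,st,ce=cv2.connectedComponentsWithStats(m)
print([(st[i].tolist(),ce[i].round(1).tolist()) for i in range(1,k) if st[i][4]>50])
m=cv2.inRange(h,(105,120,60),(125,255,255)); k,l,st,ce=cv2.connectedComponentsWithStats(m)
print([(st[i].tolist(),ce[i].round(1).tolist()) for i in range(1,k) if st[i][4]>50])
d=np.load('w1.npz'); 
for c in [(.605,.008,.043),(.611,.0086,.043),(.603,.0076,.043)]: print(wproj(c,d['p'],d['R']))
E
```

```text
[([272, 179, 27, 21, 545], [285.0, 188.9])]
[([302, 158, 9, 64, 492], [306.1, 189.0])]
[[284.10765543 188.77203229]]
[[282.07892643 193.02426665]]
[[284.65010691 187.27060864]]
```

View pics/w1c.png

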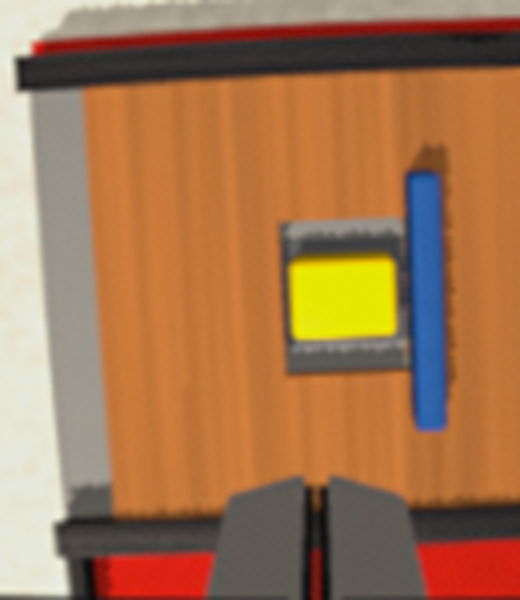

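View pics/w1d.png

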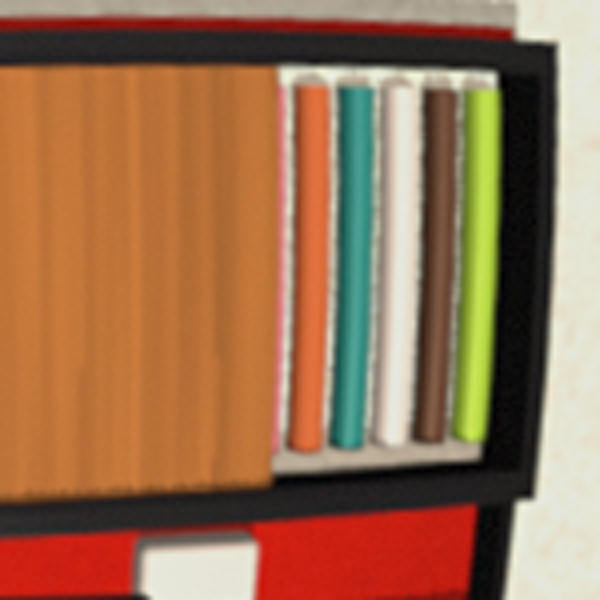

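```bash
python3 - <<'E'
from h import *
from scipy.optimize import least_squares
d=np.load('w1.npz')
C=lambda u,v:np.array([200+u/4-.4,115+v/4-.4])
D=lambda u,v:np.array([330+u/4-.4,115+v/4-.4])
# image: right=+y case, down=+x case
obs=[(C(288,257),-.013,-.107,.043,0),(C(395,255),-.013,-.073,.043,0),(C(399,336),.013,-.073,.043,0),(C(291,341),.013,-.107,.043,0),
(C(407,172),-.04,0,.06,1),(C(438,171),-.04,.01,.06,1),(C(416,430),.04,0,.06,1),(C(446,429),.04,.01,.06,1),
(C(85,88),-.074,-.10,.038,1),(C(115,517),.074,-.10,.038,1),(D(278,67),-.074,.132,.038,1),(D(272,487),.074,.132,.038,1)]
def W(p,q):
    c,s=np.cos(p[2]),np.sin(p[2]); return np.array([p[0]+c*q[0]-s*q[1],p[1]+s*q[0]+c*q[1],q[2]])
def res(p): 
    return np.concatenate([wproj(W(p,(x,y+l*p[3],z)),d['p'],d['R'])[0]-uv for uv,x,y,z,l in obs])
r=least_squares(res,[.555,.083,.58,-.069],loss='soft_l1');p=r.x
print(p,np.degrees(p[2]));print(res(p).reshape(-1,2).round(1).tolist())
print('catch',W(p,(0,-.09,.043)))
np.save('case.npy',p)
t=W(p,(0,p[3]-.006-.0125,.06)); print(t, delta(t,target(p[2])))
E
```

```text
[ 0.55500077  0.08481258  0.58057439 -0.06948505] 33.26446211552719
[[-0.1, 0.5], [0.2, -0.1], [-0.2, -0.1], [0.1, -0.2], [0.1, 0.0], [0.7, 0.0], [-0.2, 0.2], [0.4, 0.1], [-0.7, -2.8], [0.1, 1.5], [0.0, -2.5], [-0.6, 1.0]]
catch [0.60436616 0.00955929 0.043     ]
[0.60326095 0.01124408 0.06      ] (array([185. ,  -2.5,   9. ]), array([-2.4, -0.1, -0.5]))
```

>>> send_rows(motion=[[0,-2.5,9,-2.4,0,-0.5,-1],[50,0,0,0,0,0,-1],[50,0,0,0,0,0,-1],[50,0,0,0,0,0,-1],[8,0,0,0,0,0,-1],[0,0,0,0,0,0,-1]])

```text
time: 3.2
eef_pos: [0.6036, 0.023, 0.0856]
orientation: [-1.607, 1.563, 0.563]
contact_force: [-0.6, -0.0, 0.6]
gripper_width: 0.003
```

```bash
cat >> h.py <<'E'
def W(p,q):
    c,s=np.cos(p[2]),np.sin(p[2]); return np.array([p[0]+c*q[0]-s*q[1],p[1]+s*q[0]+c*q[1],q[2]])
def incase(P):
    p=np.load('case.npy'); d=np.array(P)-[p[0],p[1],0]; c,s=np.cos(p[2]),np.sin(p[2]); return np.array([c*d[0]+s*d[1],-s*d[0]+c*d[1],d[2]]).round(4)
E
python3 - <<'E'
from h import *
c=np.load('case.npy')
s,p,Rc=tool(); print(s['time'],p,incase(p),s['contact_force'],s['qpos'].round(2))
cv2.imwrite('pics/wrist2.png',arm.capture('wrist'))
print(delta(W(c,(0,c[3]-.0185,.05)),target(c[2])))
E
```

```text
3.2 [0.60357312 0.02301326 0.08564112] [ 0.0067 -0.0783  0.0856] [-0.56548443 -0.03651592  0.58832617] [-0.39  0.42  0.31  1.88 -0.17  0.86  2.18]
(array([35.9,  7.4, -9.5]), array([ 1.1, -0. ,  0.5]))
```

View pics/wrist2.png

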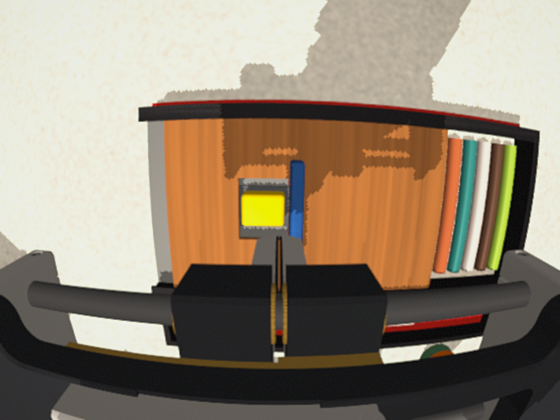

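The fingers are about 10 mm too far toward the bar (the bar's rear edge is at x≈291 and the catch centre at (263,209)). I'll correct that before going down.

>>> send_rows(motion=[[0,7.4,-9.5,1.1,0,0.5,-1],[0,0,0,0,0,0,-1]])

```text
time: 3.5
eef_pos: [0.6047, 0.0104, 0.0892]
orientation: [-2.212, 1.567, -0.062]
contact_force: [-0.6, 0.4, -0.4]
gripper_width: 0.001
```

```bash
python3 - <<'E'
from h import *
c=np.load('case.npy')
s,p,Rc=tool(); print(s['time'],p,incase(p),s['contact_force'])
np.savez('w3.npz',p=p,R=Rc.as_matrix())
im=arm.capture('wrist');cv2.imwrite('pics/wrist3.png',im)
cv2.imwrite('pics/wrist3c.png',cv2.resize(im[140:290,200:350],None,fx=4,fy=4,interpolation=cv2.INTER_CUBIC))
print(delta(W(c,(0,c[3]-.0185,.05)),target(c[2])))
h=cv2.cvtColor(im,cv2.COLOR_BGR2HSV)
for lo,hi in (((24,150,90),(34,255,255)),((105,120,40),(125,255,255))):
    k,l,st,ce=cv2.connectedComponentsWithStats(cv2.inRange(h,lo,hi)); print([st[i].tolist() for i in range(1,k) if st[i][4]>50])
for q in [(-.013,-.107,.043),(-.013,-.073,.043),(-.04,c[3],.06),(.013,-.107,.043)]: print(wproj(W(c,q),p,Rc.as_matrix()))
E
```

```text
3.5 [0.60471962 0.0104228  0.08917629] [ 0.0008 -0.0895  0.0892] [-0.63606187  0.3905238  -0.37015745]
(array([39.1,  1.3,  1. ]), array([-0. , -0.1,  0.2]))
[[256, 199, 42, 34, 1400]]
[[303, 169, 15, 97, 1253]]
[[255.77853543 200.97890229]]
[[299.10306156 200.89401518]]
[[305.75396229 169.06407037]]
[[256.41303004 232.60586833]]
```

View pics/wrist3c.png

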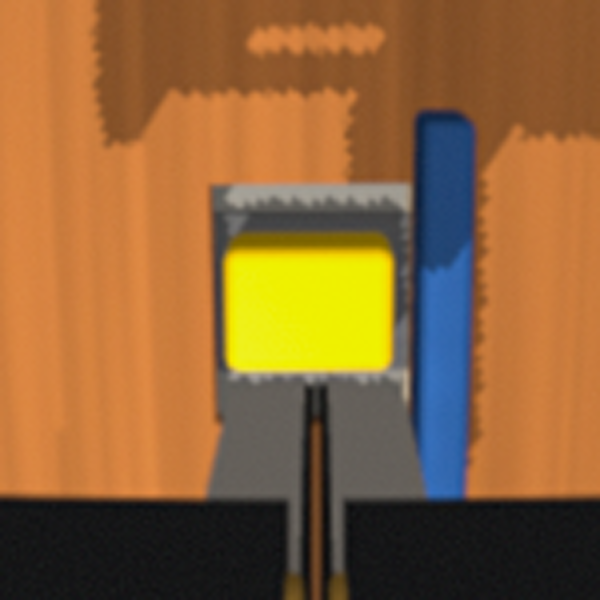

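>>> send_rows(motion=[[15,1.0,1,0,0,0,-1],[15,0,0,0,0,0,-1],[8,0,0,0,0,0,-1],[0,0,0,0,0,0,-1]])

```text
time: 4.05
eef_pos: [0.6031, 0.0117, 0.0481]
orientation: [-2.016, 1.568, 0.136]
contact_force: [0.2, -0.6, 0.1]
gripper_width: 0.006
```

```bash
python3 - <<'E'
from h import *
c=np.load('case.npy')
s,p,Rc=tool(); print(s['time'],p,incase(p),s['contact_force'])
print(delta(W(c,(0,c[3]-.0185,.030)),target(c[2])))
im=arm.capture('wrist');cv2.imwrite('pics/wrist4c.png',cv2.resize(im[140:290,200:350],None,fx=4,fy=4,interpolation=cv2.INTER_CUBIC))
E
```

```text
4.05 [0.60307763 0.01165834 0.04809724] [ 0.0001 -0.0875  0.0481] [ 0.24941945 -0.57189147  0.1016426 ]
(array([18.1,  0.1, -0.4]), array([ 0. , -0.1,  0.2]))
```

View pics/wrist4c.png

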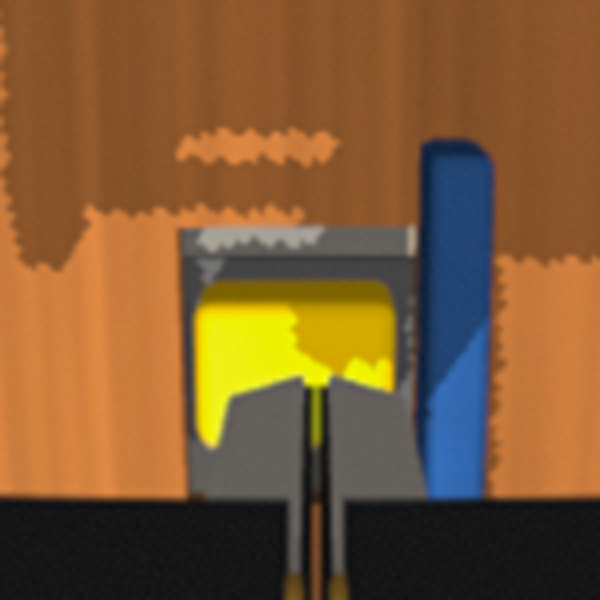

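>>> send_rows(motion=[[6,0,-1.5,0,0,0,-1],[5,0,0,0,0,0,-1],[0,0,0,0,0,0,-1]])

```text
time: 4.47
eef_pos: [0.6046, 0.0103, 0.0372]
orientation: [-2.024, 1.567, 0.128]
contact_force: [-0.2, -0.3, -0.7]
gripper_width: 0.002
```

```bash
python3 - <<'E'
from h import *
s,p,Rc=tool(); print(s['time'],incase(p),s['contact_force'],delta(p,target(np.load('case.npy')[2])))
E
```

```text
4.475 [ 0.0006 -0.0895  0.0372] [-0.18347042 -0.26917097 -0.69951256] (array([0., 0., 0.]), array([ 0. , -0.1,  0.2]))
```

>>> send_rows(motion=[[3,0,0,0,0,0,-1],[1,0,0,0,0,0,-1]])

```text
time: 4.72
eef_pos: [0.6048, 0.0104, 0.0332]
orientation: [-2.002, 1.566, 0.149]
contact_force: [0.2, -0.5, -0.1]
gripper_width: 0.005
```

```bash
python3 - <<'E'
from h import *
s,p,Rc=tool(); print(s['time'],incase(p),s['contact_force'])
im=arm.capture('wrist');cv2.imwrite('pics/wrist5c.png',cv2.resize(im[140:290,200:350],None,fx=4,fy=4,interpolation=cv2.INTER_CUBIC))
im=arm.capture('scene');cv2.imwrite('pics/scene5c.png',cv2.resize(im[120:270,215:400],None,fx=4,fy=4,interpolation=cv2.INTER_CUBIC))
E
```

```text
4.725 [ 0.0008 -0.0896  0.0332] [ 0.24275344 -0.49713598 -0.11358613]
```

View pics/wrist5c.png

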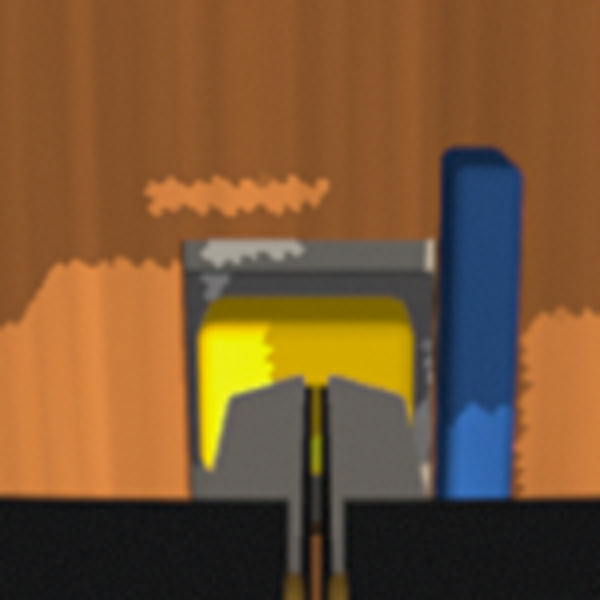

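View pics/scene5c.png

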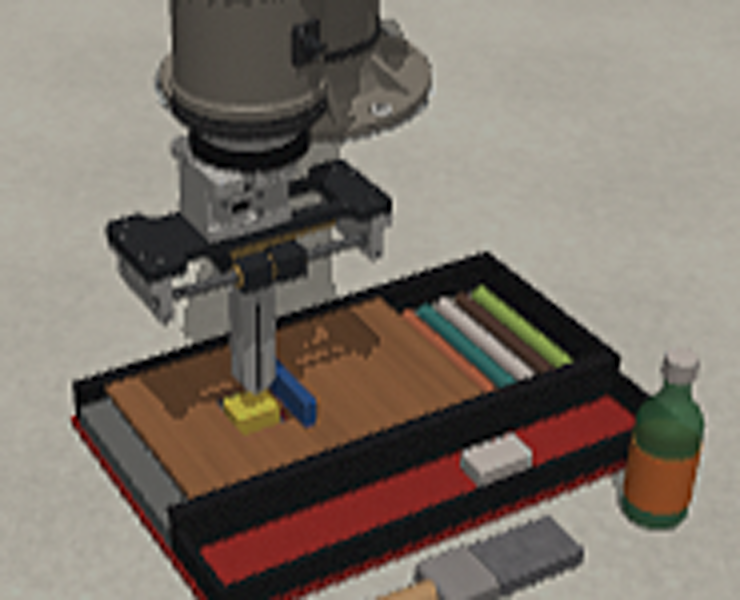

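```bash
python3 - <<'E'
from h import *
c=np.load('case.npy')
s,p,Rc=tool()
f=lambda q:(((wproj(W(c,q),p,Rc.as_matrix())[0]+.4)-[200,140])*4).round(0)
for z in (.043,.038,.033,.028): print(z,[f((-.013,y,z)) for y in(-.107,-.073)],[ (4*(proj('scene',W(c,(.013,y,z)))[0]+.4-[215,120])).round() for y in(-.107,-.073)])
print('bar',f((-.04,c[3],.06)),f((-.04,c[3]+.01,.06)),'hole',f((-.025,c[3],.038)),f((-.025,c[3]-.04,.038)))
print('tcp',(wproj(p,p,Rc.as_matrix())[0]+.4-[200,140])*4, s['torque'],s['tau'])
E
```

```text
0.043 [array([201., 320.]), array([421., 320.])] [array([241., 417.]), array([284., 402.])]
0.038 [array([203., 312.]), array([418., 311.])] [array([241., 423.]), array([284., 408.])]
0.033 [array([206., 304.]), array([416., 303.])] [array([241., 428.]), array([284., 414.])]
0.028 [array([208., 296.]), array([414., 296.])] [array([241., 434.]), array([284., 419.])]
bar [459. 163.] [531. 163.] hole [442. 237.] [186. 237.]
tcp [313.36944733 385.7809934 ] [ 0.0781697   0.01284719 -0.00436388] [ 2.24671414e-02 -8.67374468e+01  9.00549978e+00 -3.44684279e+01
  3.15452262e-02 -3.58336524e-02  1.56263559e-02]
```

```bash
python3 - <<'E'
from h import *
s,p,Rc=tool()
for dx in(0,-.01,-.02,-.05): print(dx,[(4*(proj('scene',p+Rc.apply([dx,0,z]))[0]+.4-[215,120])).round() for z in(-.0125,0,.0125)])
for dx in(0,-.01,-.02): print(dx,[((wproj(p+Rc.apply([dx,y,z]),p,Rc.as_matrix())[0]+.4-[200,140])*4).round() for z in(-.0125,.0125) for y in (-.008,.008)])
im=arm.capture('scene');cv2.imwrite('pics/scene6.png',cv2.resize(im[190:240,250:310],None,fx=10,fy=10,interpolation=cv2.INTER_CUBIC))
E
```

```text
0 [array([239., 417.]), array([255., 411.]), array([271., 406.])]
-0.01 [array([239., 405.]), array([255., 400.]), array([271., 395.])]
-0.02 [array([239., 394.]), array([255., 388.]), array([270., 383.])]
-0.05 [array([238., 358.]), array([254., 353.]), array([270., 348.])]
0 [array([238., 431.]), array([236., 339.]), array([389., 431.]), array([390., 339.])]
-0.01 [array([235., 453.]), array([233., 357.]), array([392., 453.]), array([394., 356.])]
-0.02 [array([231., 476.]), array([229., 376.]), array([396., 476.]), array([398., 376.])]
```

View pics/scene6.png

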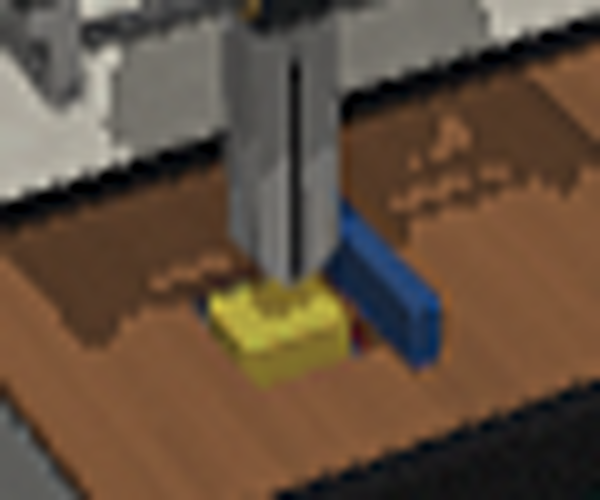

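>>> send_rows(motion=[[3,0,0,0,0,0,-1],[1,0,0,0,0,0,-1]])

```text
time: 5.12
eef_pos: [0.605, 0.0104, 0.0293]
orientation: [-2.004, 1.566, 0.148]
contact_force: [0.3, 0.4, 0.4]
gripper_width: 0.004
```

>>> send_rows(motion=[[3,0,0,0,0,0,-1],[1,0,0,0,0,0,-1]])

```text
time: 5.38
eef_pos: [0.6051, 0.0104, 0.025]
orientation: [-2.005, 1.566, 0.147]
contact_force: [-0.4, 0.2, -0.8]
gripper_width: 0.003
```

```bash
python3 - <<'E'
from h import *
s,p,Rc=tool();print(s['time'],incase(p),s['contact_force'])
im=arm.capture('scene');cv2.imwrite('pics/scene7.png',cv2.resize(im[190:240,250:310],None,fx=10,fy=10,interpolation=cv2.INTER_CUBIC))
im=arm.capture('wrist');cv2.imwrite('pics/wrist7c.png',cv2.resize(im[140:290,200:350],None,fx=4,fy=4,interpolation=cv2.INTER_CUBIC))
E
```

```text
5.375 [ 0.001  -0.0897  0.025 ] [-0.41151982  0.15179443 -0.79602449]
```

View pics/scene7.png

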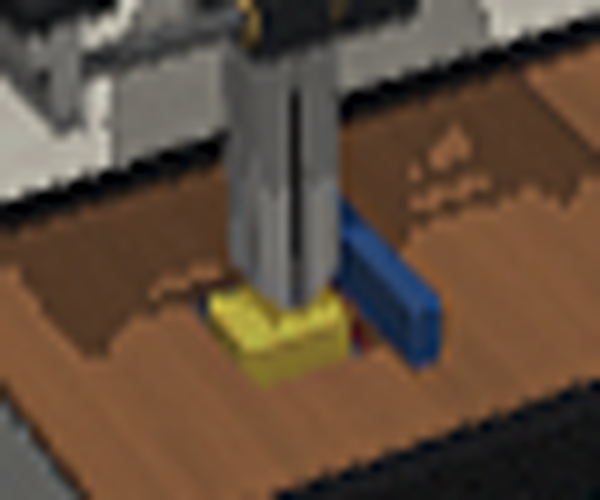

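View pics/wrist7c.png

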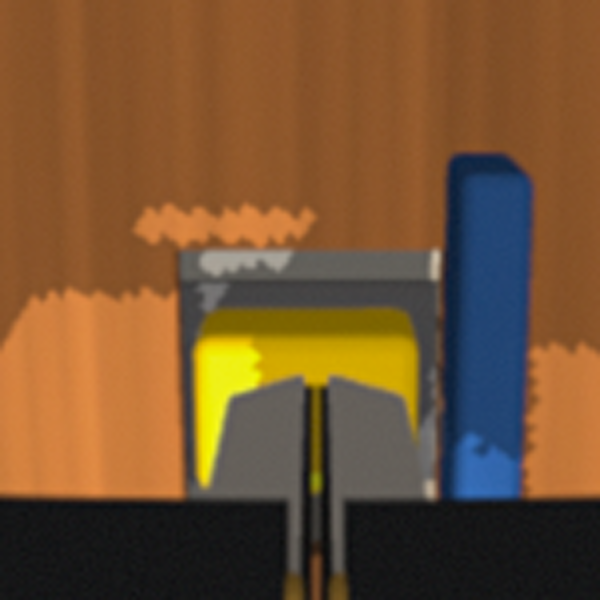

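The scene shows the tips only now reaching the catch's top, so they end roughly 15–18 mm short of the reported TCP. I'll keep going by force and picture.

>>> send_rows(motion=[[2,0,0,0,0,0,-1],[0.5,0,0,0,0,0,-1]])

```text
time: 5.72
eef_pos: [0.6052, 0.0104, 0.0225]
orientation: [-2.01, 1.565, 0.141]
contact_force: [-0.1, -0.2, -0.3]
gripper_width: 0.006
```

>>> send_rows(motion=[[2,0,0,0,0,0,-1],[0.5,0,0,0,0,0,-1]])

```text
time: 5.98
eef_pos: [0.6053, 0.0104, 0.02]
orientation: [-2.0, 1.565, 0.151]
contact_force: [-1.2, 0.3, 2.8]
gripper_width: 0.004
```

>>> send_rows(motion=[[2,0,0,0,0,0,-1],[0.5,0,0,0,0,0,-1]])

```text
time: 6.22
eef_pos: [0.6053, 0.0104, 0.0175]
orientation: [-1.983, 1.565, 0.169]
contact_force: [-1.4, 0.1, 2.9]
gripper_width: 0.002
```

```bash
python3 - <<'E'
from h import *
s,p,Rc=tool();print(s['time'],incase(p),s['contact_force'])
im=arm.capture('scene');cv2.imwrite('pics/scene8.png',cv2.resize(im[190:240,250:310],None,fx=10,fy=10,interpolation=cv2.INTER_CUBIC))
im=arm.capture('wrist');cv2.imwrite('pics/wrist8c.png',cv2.resize(im[140:290,200:350],None,fx=4,fy=4,interpolation=cv2.INTER_CUBIC))
E
```

```text
6.225 [ 0.0012 -0.0898  0.0175] [-1.39956002  0.08154656  2.88338552]
```

View pics/scene8.png

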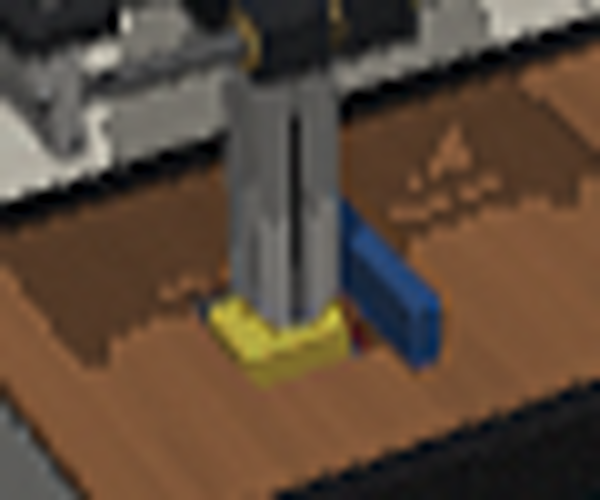

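View pics/wrist8c.png

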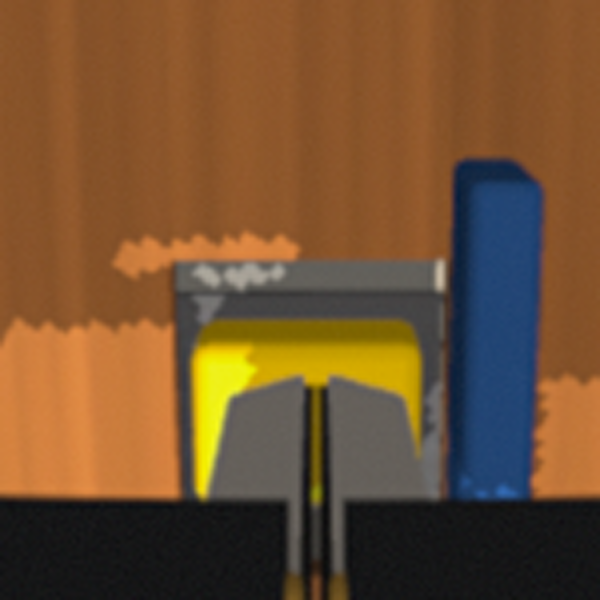

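>>> send_rows(motion=[[2,0,0,0,0,0,-1],[2,0,0,0,0,0,-1],[0.5,0,0,0,0,0,-1]])

```text
time: 6.7
eef_pos: [0.6053, 0.0104, 0.0129]
orientation: [-1.975, 1.565, 0.176]
contact_force: [-1.7, 0.2, 3.8]
gripper_width: 0.004
```

>>> send_rows(motion=[[2,0,0,0,0,0,-1],[0.5,0,0,0,0,0,-1]])

```text
time: 6.95
eef_pos: [0.6053, 0.0104, 0.0103]
orientation: [-1.969, 1.565, 0.183]
contact_force: [-1.0, 1.0, 5.2]
gripper_width: 0.004
```

```bash
python3 - <<'E'
from h import *
s,p,Rc=tool();print(s['time'],incase(p),s['contact_force'])
im=arm.capture('scene');cv2.imwrite('pics/scene9.png',cv2.resize(im[190:240,250:310],None,fx=10,fy=10,interpolation=cv2.INTER_CUBIC))
im=arm.capture('wrist');cv2.imwrite('pics/wrist9c.png',cv2.resize(im[140:290,200:350],None,fx=4,fy=4,interpolation=cv2.INTER_CUBIC))
E
```

```text
6.95 [ 0.0012 -0.0898  0.0103] [-0.96496805  0.95926164  5.18464986]
```

View pics/scene9.png

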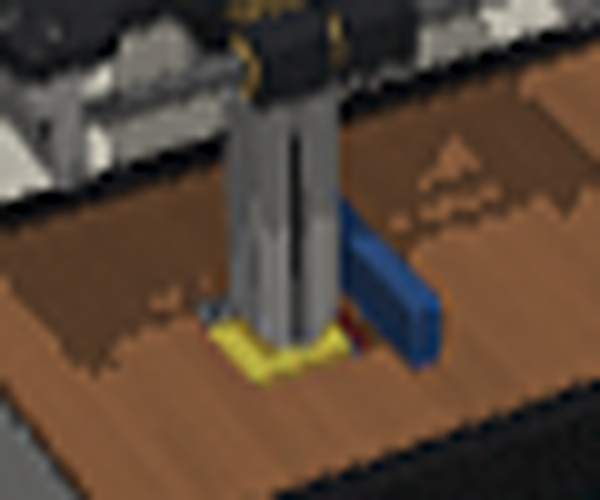

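View pics/wrist9c.png

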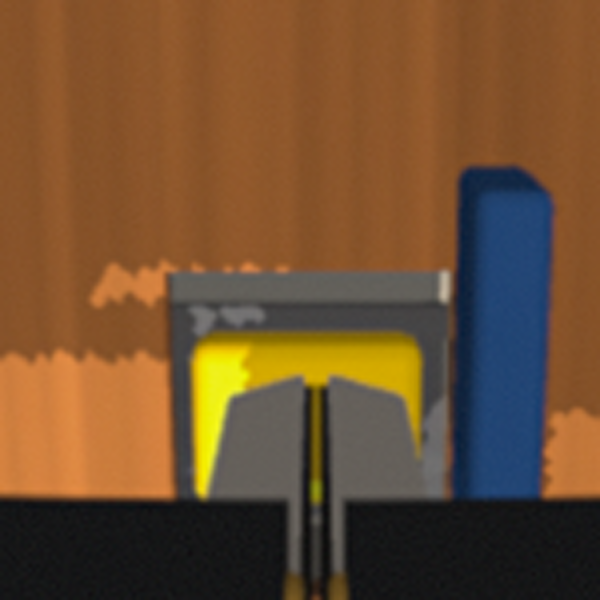

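The catch is going down; in the scene its top is now about level with the lid.

>>> send_rows(motion=[[2,0,0,0,0,0,-1],[0.5,0,0,0,0,0,-1]])

```text
time: 7.3
eef_pos: [0.6053, 0.0104, 0.008]
orientation: [-1.947, 1.565, 0.204]
contact_force: [-2.4, 0.4, 5.3]
gripper_width: 0.005
```

>>> send_rows(motion=[[1.5,0,0,0,0,0,-1],[0.3,0,0,0,0,0,-1]])

```text
time: 7.55
eef_pos: [0.6053, 0.0104, 0.0064]
orientation: [-1.931, 1.565, 0.22]
contact_force: [-2.5, 0.2, 6.6]
gripper_width: 0.003
```

```bash
python3 - <<'E'
from h import *
s,p,Rc=tool();print(s['time'],incase(p),s['contact_force'])
for i in range(3):
  im=arm.capture('scene'); s=arm.read_state(); print(s['contact_force'])
cv2.imwrite('pics/scene10.png',cv2.resize(im[190:240,250:310],None,fx=10,fy=10,interpolation=cv2.INTER_CUBIC))
E
```

```text
7.55 [ 0.0013 -0.0898  0.0064] [-2.45557412  0.17088892  6.61439185]
[-2.79080506 -0.32292294  6.07288474]
[-2.8451353   0.13381528  5.95594227]
[-2.19224907 -0.37783376  5.3634076 ]
```

View pics/scene10.png

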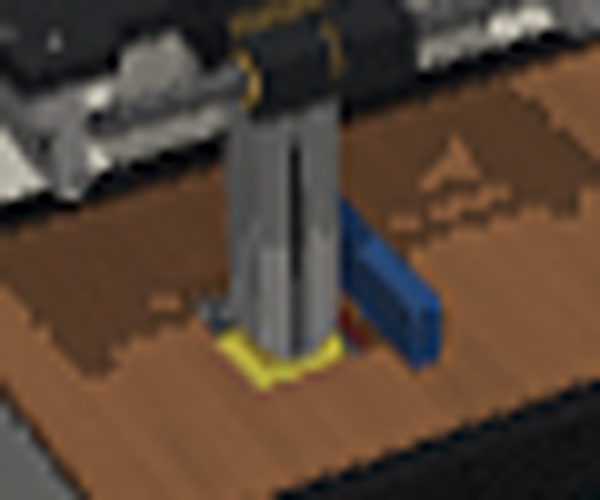

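>>> send_rows(motion=[[1.2,0,0,0,0,0,-1],[0.3,0,0,0,0,0,-1]])

```text
time: 7.95
eef_pos: [0.6053, 0.0104, 0.0052]
orientation: [-1.904, 1.565, 0.247]
contact_force: [-2.2, 1.0, 8.2]
gripper_width: 0.006
```

>>> send_rows(motion=[[1,0,0,0,0,0,-1],[0.3,0,0,0,0,0,-1]])

```text
time: 8.2
eef_pos: [0.6054, 0.0105, 0.0052]
orientation: [-1.803, 1.565, 0.348]
contact_force: [-4.6, 0.5, 11.0]
gripper_width: 0.001
```

>>> send_rows(motion=[[0.4,0,3,0,0,0,-1],[0.4,0,3,0,0,0,-1],[0.4,0,3,0,0,0,-1]])

```text
time: 8.57
eef_pos: [0.6035, 0.0153, 0.0056]
orientation: [-2.165, 1.559, -0.016]
contact_force: [1.6, -4.0, 7.1]
gripper_width: 0.002
```

```bash
python3 - <<'E'
from h import *
s,p,Rc=tool();print(s['time'],incase(p),s['contact_force'],delta(p,target(np.load('case.npy')[2])))
im=arm.capture('scene');cv2.imwrite('pics/scene11.png',cv2.resize(im[190:240,250:310],None,fx=10,fy=10,interpolation=cv2.INTER_CUBIC))
im=arm.capture('wrist');cv2.imwrite('pics/wrist11c.png',cv2.resize(im[140:290,200:350],None,fx=4,fy=4,interpolation=cv2.INTER_CUBIC))
E
```

```text
8.575 [ 0.0024 -0.0847  0.0056] [ 1.58564466 -4.04025145  7.08424719] (array([0., 0., 0.]), array([-0.1, -0.4,  0.5]))
```

View pics/scene11.png

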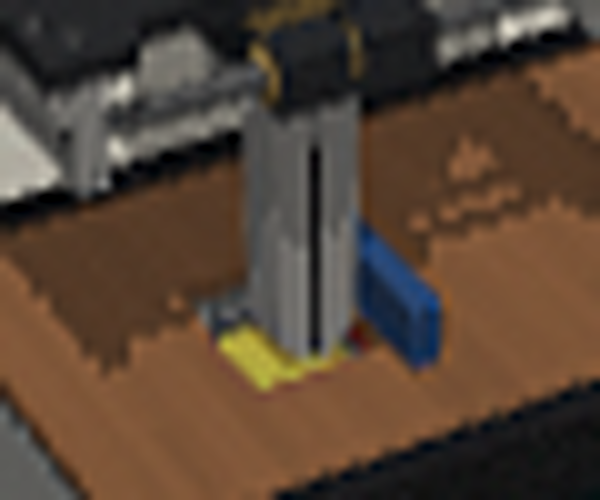

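View pics/wrist11c.png

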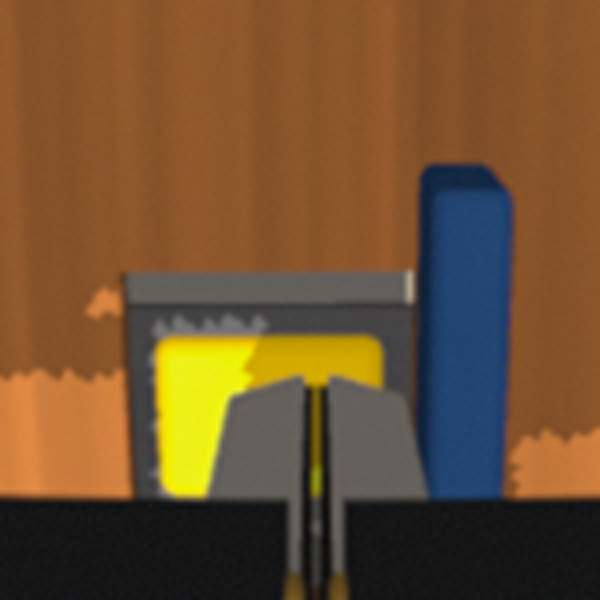

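>>> send_rows(motion=[[0.6,0.5,4,0,0,0,-1],[0.6,0.5,4,0,0,0,-1],[0.6,0.5,4,0,0,0,-1]])

```text
time: 9.05
eef_pos: [0.5997, 0.0215, 0.0056]
orientation: [-2.29, 1.551, -0.144]
contact_force: [2.5, -5.1, 8.0]
gripper_width: 0.007
```

```bash
python3 - <<'E'
from h import *
s,p,Rc=tool();print(s['time'],incase(p),s['contact_force'],delta(p,target(np.load('case.npy')[2])))
im=arm.capture('wrist');cv2.imwrite('pics/wrist12c.png',cv2.resize(im[140:290,200:350],None,fx=4,fy=4,interpolation=cv2.INTER_CUBIC))
E
```

```text
9.05 [ 0.0027 -0.0775  0.0056] [ 2.51469498 -5.11977355  8.003438  ] (array([0., 0., 0.]), array([-0.3, -0.7,  0.8]))
```

View pics/wrist12c.png

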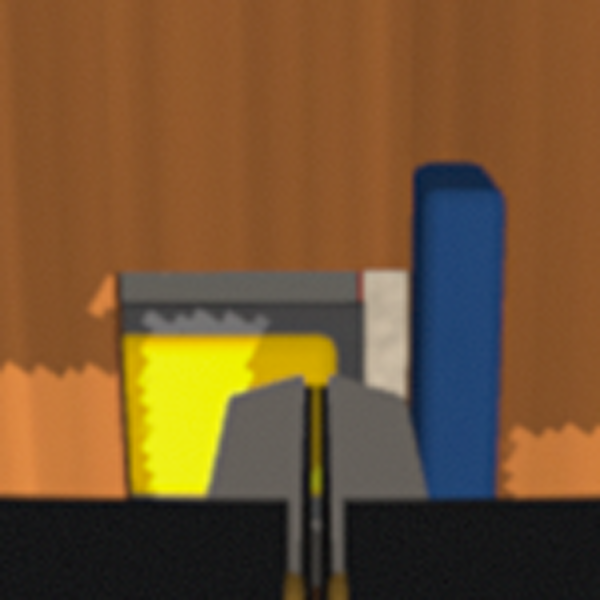

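The lid is now moving over the depressed catch: the hole's rear edge covers the catch's back edge. I'll push on.

>>> send_rows(motion=[[0.6,0.6,4,0,0.2,-0.2,-1],[0.6,0.6,4,0,0.2,-0.2,-1],[0.5,0.6,4,0,0.2,-0.2,-1],[0.3,0.6,4,0,0.2,-0.2,-1]])

```text
time: 9.6
eef_pos: [0.5945, 0.0312, 0.0058]
orientation: [-2.322, 1.52, -0.178]
contact_force: [5.0, -3.8, 3.1]
gripper_width: 0.004
```

```bash
python3 - <<'E'
from h import *
s,p,Rc=tool();print(s['time'],incase(p),s['contact_force'],delta(p,target(np.load('case.npy')[2])))
im=arm.capture('wrist');cv2.imwrite('pics/wrist13c.png',cv2.resize(im[140:290,200:350],None,fx=4,fy=4,interpolation=cv2.INTER_CUBIC))
E
```

```text
9.6 [ 0.0037 -0.0665  0.0058] [ 4.98874652 -3.79728554  3.06312909] (array([0., 0., 0.]), array([-0.4, -2. ,  2.1]))
```

View pics/wrist13c.png

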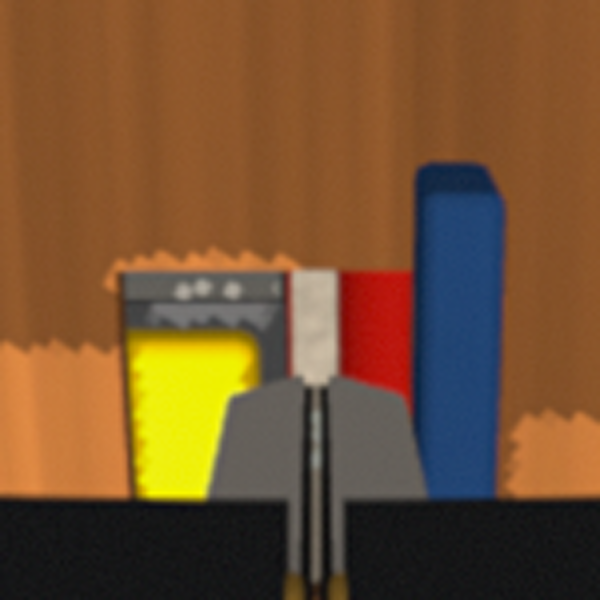

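The lid has moved about 16 mm and now holds the catch down itself. I'll ease the tips up a few mm and keep pushing on the bar.

>>> send_rows(motion=[[-0.5,0.8,5,0,-0.6,0.6,-1],[-1,0.8,6,0,-0.6,0.6,-1],[-1,0.8,6,0,-0.6,0.6,-1],[-1,0.8,6,0,-0.6,0.6,-1]])

```text
time: 10.15
eef_pos: [0.5801, 0.0466, 0.0081]
orientation: [0.871, 1.564, 3.014]
contact_force: [4.1, -3.7, -5.0]
gripper_width: 0.004
```

```bash
python3 - <<'E'
from h import *
s,p,Rc=tool();print(s['time'],incase(p),s['contact_force'],delta(p,target(np.load('case.npy')[2])))
im=arm.capture('wrist');cv2.imwrite('pics/wrist14c.png',cv2.resize(im[140:290,200:350],None,fx=4,fy=4,interpolation=cv2.INTER_CUBIC))
E
```

```text
10.15 [ 0.0001 -0.0457  0.0081] [ 4.09033968 -3.69216775 -5.02185977] (array([0., 0., 0.]), array([-0.5,  0.3, -0.3]))
```

View pics/wrist14c.png

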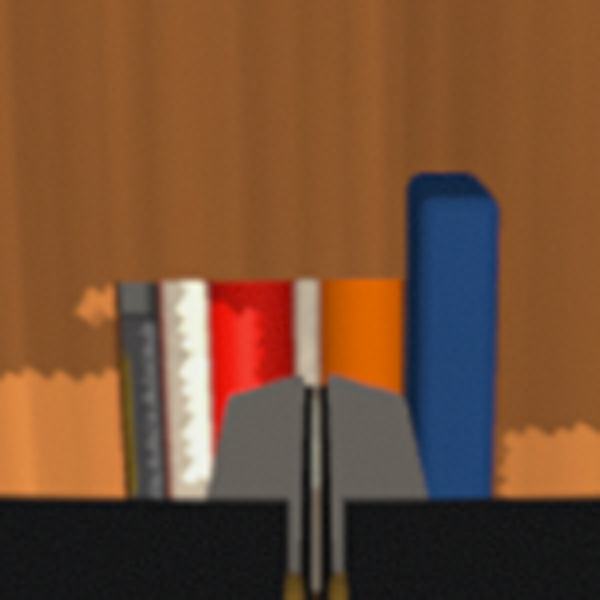

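>>> send_rows(motion=[[-0.5,0,8,0,0,0,-1],[0,0,8,0,0,0,-1],[0,0,8,0,0,0,-1],[0,0,8,0,0,0,-1],[0,0,8,0,0,0,-1]])

```text
time: 10.82
eef_pos: [0.56, 0.0769, 0.0084]
orientation: [1.576, 1.566, -2.569]
contact_force: [2.1, -4.6, 0.6]
gripper_width: 0.008
```

```bash
python3 - <<'E'
from h import *
s,p,Rc=tool();print(s['time'],incase(p),s['contact_force'],delta(p,target(np.load('case.npy')[2])))
im=arm.capture('wrist');cv2.imwrite('pics/wrist15.png',im)
E
```

```text
10.825 [-0.0002 -0.0094  0.0084] [ 2.08133429 -4.58408054  0.5697513 ] (array([0., 0., 0.]), array([-0.7,  0. , -0.3]))
```

View pics/wrist15.png

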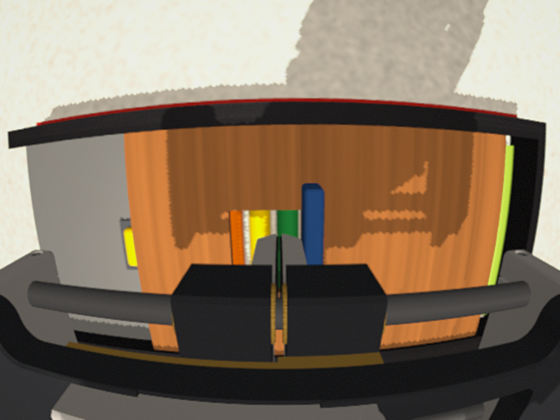

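The lid is at about 73 mm. The catch, at (131,247), is still partly under its rear end.

>>> send_rows(motion=[[0,0,7,0,0,0,-1],[0,0,7,0,0,0,-1],[0,0,5,0,0,0,-1],[0,0,3,0,0,0,-1]])

```text
time: 11.38
eef_pos: [0.5489, 0.0938, 0.0084]
orientation: [2.133, 1.566, -2.013]
contact_force: [3.2, -3.9, 0.4]
gripper_width: 0.008
```

```bash
python3 - <<'E'
from h import *
s,p,Rc=tool();print(s['time'],incase(p),s['contact_force'],delta(p,target(np.load('case.npy')[2])))
E
```

```text
11.375 [-0.0002  0.0109  0.0084] [ 3.1533766  -3.90081594  0.39360109] (array([0., 0., 0.]), array([-0.8, -0.2, -0.3]))
```

>>> send_rows(motion=[[0,0,3,0,0,0,-1],[0,0,3,0,0,0,-1]])

```text
time: 11.62
eef_pos: [0.546, 0.0982, 0.0083]
orientation: [2.265, 1.565, -1.882]
contact_force: [0.5, -2.2, 1.5]
gripper_width: 0.003
```

>>> send_rows(motion=[[0,0,2.5,0,0,0,-1],[0,0,2.5,0,0,0,-1]])

```text
time: 11.88
eef_pos: [0.546, 0.0982, 0.0086]
orientation: [2.897, 1.561, -1.252]
contact_force: [11.4, -13.9, -6.1]
gripper_width: 0.007
```

```bash
python3 - <<'E'
from h import *
s,p,Rc=tool();print(s['time'],incase(p),s['contact_force'],delta(p,target(np.load('case.npy')[2])))
im=arm.capture('wrist');cv2.imwrite('pics/wrist16.png',im)
E
```

```text
11.875 [-0.0002  0.0162  0.0086] [ 11.40439504 -13.92994754  -6.14009141] (array([0., 0., 0.]), array([-1. , -0.5, -0.1]))
```

View pics/wrist16.png

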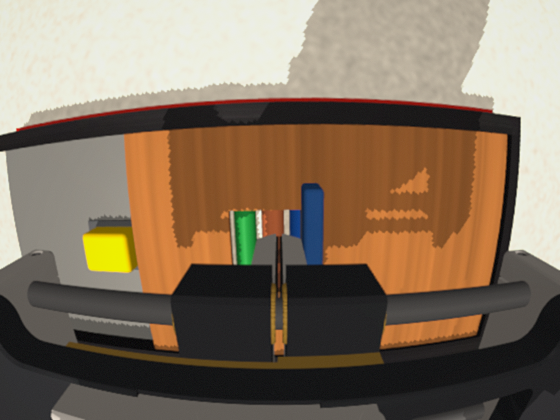

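The force rose to about 18 N with no further movement, so the lid is on its stop. The catch is up behind it, seen in full at (110,249). I'll back off the bar and lift straight up.

>>> send_rows(motion=[[0,0,-5,0,0,0,-1],[-10,0,0,0,0,0,-1],[-20,0,0,0,0,0,-1],[-40,0,0,0,0,0,-1],[-50,0,0,0,0,0,-1],[-50,0,0,0,0,0,-1],[0,0,0,0,0,0,-1]])

```text
time: 12.8
eef_pos: [0.5463, 0.0977, 0.1861]
orientation: [2.615, 1.563, -1.532]
contact_force: [-0.2, -0.2, -1.2]
gripper_width: 0.003
```

```bash
python3 - <<'E'
from h import *
s,p,Rc=tool();print(s['time'],incase(p),s['contact_force'])
im=arm.capture('wrist');cv2.imwrite('pics/wrist17.png',im)
im=arm.capture('scene');cv2.imwrite('pics/scene17.png',im)
E
```

```text
12.8 [-0.0003  0.0156  0.1861] [-0.24410978 -0.20987012 -1.24756463]
```

View pics/wrist17.png

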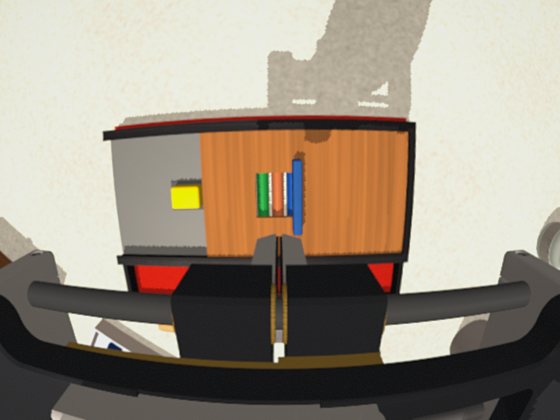

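View pics/scene17.png

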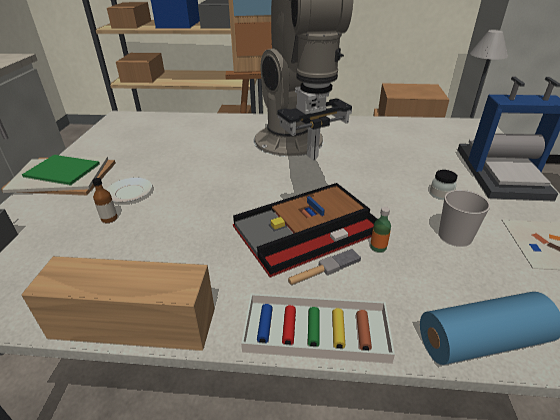

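The lid sits at the front wall and the catch stands up behind it at (185,196). The bystanders look unmoved. One numeric check of the lid's position, then I'll hand in.

```bash
python3 - <<'E'
from h import *
c=np.load('case.npy'); s,p,Rc=tool(); im=cv2.imread('pics/wrist17.png'); h=cv2.cvtColor(im,cv2.COLOR_BGR2HSV)
k,l,st,ce=cv2.connectedComponentsWithStats(cv2.inRange(h,(105,120,40),(125,255,255))); print([st[i].tolist() for i in range(1,k) if st[i][4]>100])
k,l,st,ce=cv2.connectedComponentsWithStats(cv2.inRange(h,(24,150,90),(34,255,255))); print([st[i].tolist() for i in range(1,k) if st[i][4]>100])
for L in(.09,.095,.1): print(L,wproj(W(c,(-.04,c[3]+L,.06)),p,Rc.as_matrix()),wproj(W(c,(.0,c[3]-.1+L,.038)),p,Rc.as_matrix()))
for z in(.043,.038,.032): print(z,[wproj(W(c,q),p,Rc.as_matrix()).round(1) for q in ((-.013,-.107,z),(.013,-.073,z))])
arm.job_done()
E
```

```text
[[287, 160, 15, 75, 903]]
[[171, 185, 31, 24, 680]]
0.09 [[282.43675379 162.77093268]] [[193.36061117 199.39244486]]
0.095 [[287.41648667 162.70090685]] [[197.63297909 199.30159403]]
0.1 [[292.39318851 162.63816198]] [[201.93508362 199.2114828 ]]
0.043 [array([[168.1, 189.3]]), array([[198.6, 211.6]])]
0.038 [array([[169.6, 188.6]]), array([[199.7, 210.6]])]
0.032 [array([[171.2, 187.8]]), array([[200.9, 209.4]])]
the job is handed in; nothing more can be done
```

The lid is closed, the catch has sprung up behind it, and I handed the job in at about 13 s of the 32 s allowed. With the fingers shut I pressed the catch to its hard stop at about 11 N. While holding it down I pushed the lid by the blue bar over the catch and on to its own stop, which I felt as about 18 N with no further movement. Then I backed off and lifted straight up, leaving the hand well above the case.

**Last checks:**
- **Lid:** its rear edge is at pixel 201 in the wrist picture, and 0.100 m predicts 201.9. The front left edge of the blue region starts at pixel 287, but that also takes in a blue pastel stick showing in the hole. The bar itself is at about 292–293, where 0.100 m predicts 292.4.
- **Catch:** it is fully visible behind the lid and looks up. Its height can't be read to the millimetre from that view, because its pixels sit about 3 off the prediction in one direction.
- **Bystanders:** nothing in the scene picture appears to have moved. I judged this by eye and did not measure it.

**Disagreements:**
- **Fingertip height:** the shut fingertips ended about 20 mm short of the reported TCP. First contact with the catch came at a reading of about 0.020 m, so I pressed by force and picture instead of by the given height.
- **Scene camera:** it placed the case about 6–8 mm away from where the top and wrist cameras put it. I relied on the wrist camera.

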